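# Carry a wet turned spindle to the drying stand

### The arm

A 6-joint arm with a two-finger parallel gripper is mounted at the origin on the work surface. World frame = base frame: x ahead of the robot, y to its left, z up, the work surface at z = 0. Lengths are in m, angles in rad, forces in N, time in s.
With the tool pointing down it reaches from about 0.325 to 0.9 m from the base axis. Payload 6.1 kg.
Tool frame: the origin (TCP) lies midway between the tips of the shut fingers; the grasp point (between the pads) lies 19 mm behind it; z points along the fingers, y is the line along which they close (so a half turn about z gives the same grasp; the last joint's range is limited). The gripper opens to 87 mm and grips with 3 to 60 N. Pads are 19 mm wide; open, the fingers measure 117 mm over their backs; the gripper's body (75 mm by 190 mm) begins 51 mm behind the grasp point.
Start: joints at [-1.303, 0.22, 1.526, -0, 1.395, -0.126], TCP at [0.24, -0.577, 0.223] pointing down, gripper open.
Joint ranges: [-2.98, 2.98], [-0.91, 2.08], [0.09, 2.57], [-1.24, 4.39], [0.2, 2.65], [-2.68, 2.68]. Speed limits (rad/s): [2.57, 2.57, 3.01, 3.14, 3.14, 3.14].

### API

Orientations are given as a 3x3 rotation matrix whose columns are the frame's x, y, z axes.
In Python, from station import ctrl gives the robot as it stands.
- The arm moves only by the tool send_rows, never from a script. Its argument "motion" is a list of rows, each a list of 4 numbers: the shift along the world's x, y, z scaled (see below), then the turn about the world's z scaled (see below). In form: [[x, y, z, spin], ...]. A call has 1 to 12 rows; each row is the pose to reach, as a shift and turn from the pose commanded when the call began; what a row does not reach only later rows make up. The controller multiplies each number of a shift by 100 mm and each number of a turn by 90 degrees. A row lasts 1/10 s, in which the tool goes at most 50 mm and 8.59 degrees, less where a joint would pass 70% of its speed; a pose out of reach is approached as far as the arm can. A call with a number of a shift or a turn outside -1 to 1 is refused whole. A call with a gripper value outside its range is refused whole. "jaw" is the opening, from 0 (shut) to 1 (fully open), set as the call begins (left out, the last holds). The fingers move at their own pace and stop on an object; "force" is the grip in N (left out, the last holds). Time passes only in rows, so rows that repeat a pose let the fingers close. It gives the time, the measured TCP pose, the force, the opening and the grip force at its end, in the units of the state.
- ctrl.state(): the state, without advancing time (a new reading comes with each control period).
- ctrl.snapshot(name): name is "scene" or "side" or "wrist"; returns the picture (400x640x3 uint8, red, green, blue); there is no depth.
- ctrl.camera_model(name): a dict with "camera_matrix" (3x3 intrinsics, pixels), "rvec" (rotation vector, rad) and "tvec" (3), from world to camera coordinates, as OpenCV has them; the wrist camera has in their place "mount" (4x4, takes a point from camera to tool coordinates, whose origin is the TCP and whose axes are the flange's). Camera axes: x right, y down, z forward; pixel columns grow to the right and rows downward; lengths in m; the calibration is good to about 2 mm. A picture is of the moment at which its call begins: read the wrist's pose just before it. camera_model takes no time and is no camera call.
- ctrl.job_done(): hands the job in; it is judged then, once.
The state is a dict: "clock": time; "joint_pos": joint angles; "joint_vel": joint speeds; "joint_efforts": joint torques, N m; "eef_pos": TCP position; "orientation": TCP orientation; "contact_force": force on the tool from outside, world axes, zero at the start; "ft_torque": the same for the moment, N m; "finger_gap": opening from 0.0 (shut) to 1.0 (fully open); "grip_force": force on a finger pad.
Only numpy, scipy, OpenCV 4.12 (cv2) and the standard library are available. Lean on these libraries where they do the work, as an engineer would, in place of code of your own. Each camera call takes 0.05 s, during which the arm holds its last target. There are 200 camera calls.

### The job

Pick up the finishing carrier by its handle bar and take it to the low drying stand, leaving the other things on the bench undisturbed and balancing it so that the freshly lacquered spindle, which rolls along the two rods on its end discs, never knocks against an end board and is never touched. Over the stand, still in the hand, bring the spindle to the middle of the rods (within 25 mm) and keep it quiet there for three seconds. Then set the carrier down gently in the middle of the stand, square between its cleats, and let go with the spindle lying at rest in the middle.

Things in the scene. Friction and masses are not known exactly. Their poses are not given: they have to be found in the camera images.
- carrier: Plywood tote, 230 (x) x 339 (y) x 178 mm (z), about 0.52 kg, open above. Origin: centre of its underside; z up, y lengthwise along its rods. Upright end boards 90 mm high, inner faces at y = +-160 mm, with struts up to the handle bar. Its ends are alike. It starts on one side of the robot, the stand on the other, either way round. In the grip it may sag a few hundredths of a radian.
- carrier_handle (a point): Middle of the carrier's handle: a wooden bar along the carrier's y, 22 mm wide (x), 28 mm tall, 320 mm long, 162 mm above the carrier's underside. Grip it here from above, fingers closing along the carrier's x. The tops of the spindle's discs lie 12 mm below the bar's underside, 72 mm and more to either side. Axes as the carrier's.
- carrier_rods (a point): Middle of the carrier's two rods, at the spindle's axis height, 86 mm above the underside; axes as the carrier's. The steel rods, 12 mm thick, run along y at x = +-80 mm, tops 36 mm above the underside, end board to end board (320 mm). A guard wire outside each (x = +-96 mm) keeps the spindle on the rods. The spindle is in the middle when its centre is within 25 mm of here along y.
- spindle: Lies across the rods (own x along the carrier's x): lacquered belly 44 mm thick, 132 mm long, a bare disc 100 mm across, 16 mm thick on each end that rolls on a rod; 0.29 kg. Origin: its centre. Starts at rest off the middle. Tilt a (rad) rolls it downhill at 7.4 a m/s2, less 0.07 of drag; carrier acceleration along y leaves it behind at 0.75 of it. It hits an end board 110 mm from the middle.
- stand: Low fixed drying stand: perforated plywood board 290 (x) x 440 mm (y) on a dark steel frame, level top 40 mm above the bench, a 12 mm high cleat along each end of y (inner faces y = +-212 mm). Origin: centre of its footprint at bench height; z up, y lengthwise. The carrier is to stand in its middle, y along y, either way round.
- stand_top (a point): Centre of the stand's top surface, 40 mm above the bench.
- filler_tin: Tin of wood filler, 65 mm in diameter, 53 mm high, standing on the bench in the gap between carrier and stand. Leave it alone. Origin: centre of its underside.
- sanding_block: Cork sanding block 110 x 62 x 28 mm lying in the gap between carrier and stand. Leave it alone. Origin: centre of its underside.
- offcut: White primed wood offcut 80 x 45 x 30 mm in the gap between carrier and stand, nearest the robot. Leave it alone. Origin: centre of its underside.
- sander: Black random-orbit hand sander, 125 mm in diameter, 130 mm high, standing on the far side of the bench. Leave it alone. Origin: centre of its pad's underside.
- disc_stack: Stack of sanding discs, 124 mm in diameter, 24 mm high, on the far side of the bench. Leave it alone. Origin: centre of its underside.
- filler_bottle: White plastic bottle, 64 mm in diameter, 190 mm high, on the far side of the bench. Leave it alone. Origin: centre of its underside.
Mind the look-alikes: they are no part of the job. What is shaped like the spindle but turquoise is not meant.

How it is judged:
On the way, in this order (a step that is already met when the one before it is completed fails the run):
1. the carrier is lifted clear of the bench by the fingers (height (world z) of carrier above 0.02 m and contact force between the fingers and carrier above 1 N), for 0.2 s.
2. the carrier is held over the stand, not yet resting on it, with the spindle quiet at the middle of the rods, for three seconds (height (world z) of carrier above 0.045 m and contact force between carrier and stand below 0.2 N and horizontal distance between carrier and stand_top below 0.08 m and y of spindle in the frame of carrier between -0.025 and 0.025 m and linear speed of spindle below 0.12 m/s), for 3 s.
At the end, for the whole second after the job is handed in: The carrier stands flat on the stand, its centre within 35 mm of the stand's centre and lengthwise within 0.15 rad, let go and at rest; the spindle lies on both rods within 25 mm of the middle, slower than 30 mm/s (horizontal distance between carrier and stand_top below 0.035 m and angle between the y axis of carrier and the y axis of stand, either way round below 0.15 rad and z of carrier in the frame of stand_top between -0.005 and 0.005 m and angle between carrier's own z axis and vertical below 0.03 rad and linear speed of carrier below 0.02 m/s and linear speed of spindle below 0.03 m/s and y of spindle in the frame of carrier between -0.025 and 0.025 m and z of spindle in the frame of carrier between 0.08 and 0.093 m); the robot touches nothing.
It fails at once if the spindle knocks against an end board or comes off the rods (y of spindle in the frame of carrier above 0.1095 m or y of spindle in the frame of carrier below -0.1095 m or z of spindle in the frame of carrier above 0.1 m or z of spindle in the frame of carrier below 0.075 m).
It fails at once if the robot touches the wet spindle (contact force between any of the arm, the fingers and spindle above 0.3 N).
It fails at once if the carrier is tipped by more than 0.35 rad (angle between carrier's own z axis and vertical above 0.35 rad).
It fails at once if the carrier is slammed or pressed hard on the stand (contact force between carrier and stand above 45 N).
It fails at once if a thing on the bench is disturbed (distance of any of filler_tin, sanding_block, offcut, sander, disc_stack, filler_bottle from where it was at the start of the episode above 0.02 m).
It also fails if it takes over 69 s, if anything falls off the work surface, if the arm or the gripper's body presses on something with over 40 N, if the wrist force passes 120 N, or if a joint passes its speed limit or range.

## Working session

There is one attempt and no reset: what is moved stays moved. The work goes in short steps, Python scripts to look and compute and a tool call to move; the robot and the scene stay as the last step left them, time stands still between calls to the robot, and variables do not carry over. Pictures are saved under pics/ and viewed, at most 10 in all, crops included, and the job is handed in when it is done.

Besides the shell and the picture viewer there is one more tool, called after "Call:" as name([rows], argument=value, ...), one row to a line, values as JSON. send_rows: Moves the arm, as the interface text tells. Its arguments: {"type":"object","properties":{"motion":{"type":"array"},"jaw":{"type":"number"},"force":{"type":"number"}},"required":["motion"]}

```bash
mkdir -p pics && ls
cat > h.py <<'E'
import numpy as np, cv2
from station import ctrl
def P(name, st=None):
    m=ctrl.camera_model(name); K=np.array(m["camera_matrix"],float)
    if "mount" in m:
        st=st or ctrl.state(); T=np.eye(4); T[:3,:3]=np.array(st["orientation"]); T[:3,3]=st["eef_pos"]
        W=np.linalg.inv(T@np.array(m["mount"])); return K,W[:3,:3],W[:3,3]
    R,_=cv2.Rodrigues(np.array(m["rvec"],float)); return K,R,np.array(m["tvec"],float).ravel()
def ray(cam,uv):
    K,R,t=cam; d=R.T@np.linalg.inv(K)@np.array([uv[0],uv[1],1.]); return -R.T@t,d/np.linalg.norm(d)
def onz(cam,uv,z):
    c,d=ray(cam,uv); return c+d*(z-c[2])/d[2]
def tri(obs):
    A=np.zeros((3,3));b=np.zeros(3)
    for cam,uv in obs:
        c,d=ray(cam,uv);M=np.eye(3)-np.outer(d,d);A+=M;b+=M@c
    p=np.linalg.solve(A,b); return p
def proj(cam,p):
    K,R,t=cam; q=K@(R@np.array(p,float)+t); return q[:2]/q[2]
def snap(n,f):
    im=ctrl.snapshot(n); cv2.imwrite("pics/"+f,cv2.cvtColor(im,cv2.COLOR_RGB2BGR)); return im
E
python3 - <<'E'
from h import *
np.set_printoptions(precision=3,suppress=True)
s=ctrl.state(); print(s)
a=snap("scene","a_scene.png");b=snap("side","a_side.png")
snap("wrist","a_wrist.png")
for n in("scene","side"):
    K,R,t=P(n);print(n,K,-R.T@t,R)
E
```

```text
pics
{'clock': 0.0, 'joint_pos': array([-1.303,  0.221,  1.528, -0.   ,  1.395, -0.126]), 'joint_vel': array([-0.002, -0.001,  0.   ,  0.001, -0.001,  0.001]), 'joint_efforts': array([ -0.002, -49.462, -38.738,   0.07 ,   0.057,  -0.   ]), 'eef_pos': array([ 0.24 , -0.577,  0.221]), 'orientation': array([[ 0.923,  0.384, -0.001],
       [ 0.384, -0.923,  0.002],
       [ 0.   , -0.002, -1.   ]]), 'contact_force': array([0.393, 1.082, 0.587]), 'ft_torque': array([-0.045,  0.041, -0.001]), 'grip_force': 0.0, 'finger_gap': 0.9987622287812314}
scene [[370.873   0.    319.805]
 [  0.    370.873 196.294]
 [  0.      0.      1.   ]] [1.283 0.05  0.609] [[-0.063  0.998  0.021]
 [ 0.532  0.051 -0.845]
 [-0.844 -0.042 -0.534]]
side [[436.497   0.    318.968]
 [  0.    436.497 193.268]
 [  0.      0.      1.   ]] [-0.051  0.888  0.704] [[-0.843 -0.537  0.009]
 [-0.278  0.421 -0.863]
 [ 0.46  -0.731 -0.504]]
```

View pics/a_scene.png

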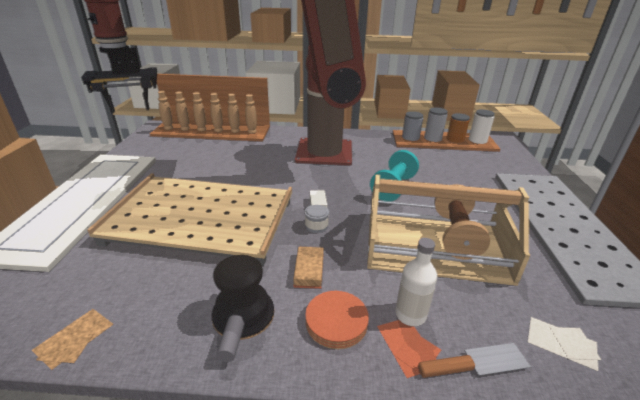

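View pics/a_side.png

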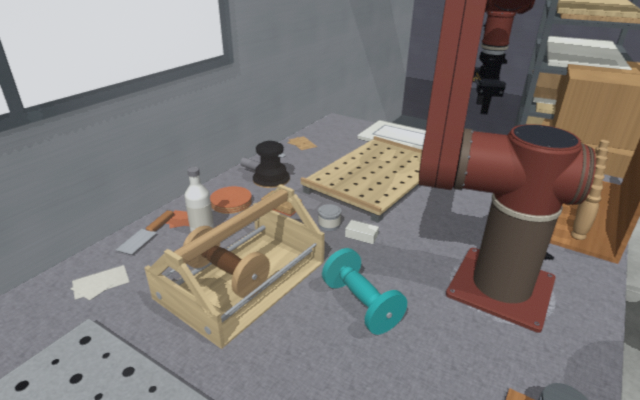

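The scene view shows the carrier at right, with its handle running (375,186)–(523,196) and the spindle at about (460,225), and the stand at left, about (97–292, 180–250). The side view shows the handle running from (155,265) to (290,200). I'll enlarge both.

Run:
```python
import cv2,numpy as np
a=cv2.imread("pics/a_scene.png");b=cv2.imread("pics/a_side.png")
f=lambda im,x,y,w,h,s:cv2.resize(im[y:y+h,x:x+w],None,fx=s,fy=s,interpolation=cv2.INTER_CUBIC)
A=f(a,360,165,200,150,4);cv2.imwrite("pics/c1.png",A)
B=f(b,140,180,200,150,4);cv2.imwrite("pics/c2.png",B)
C=np.vstack([f(a,90,170,210,90,3.8)[:,:798],f(b,290,120,210,66,3.8)[:,:798]]);cv2.imwrite("pics/c3.png",C);print(C.shape)
```

```text
(593, 798, 3)
```

View pics/c1.png

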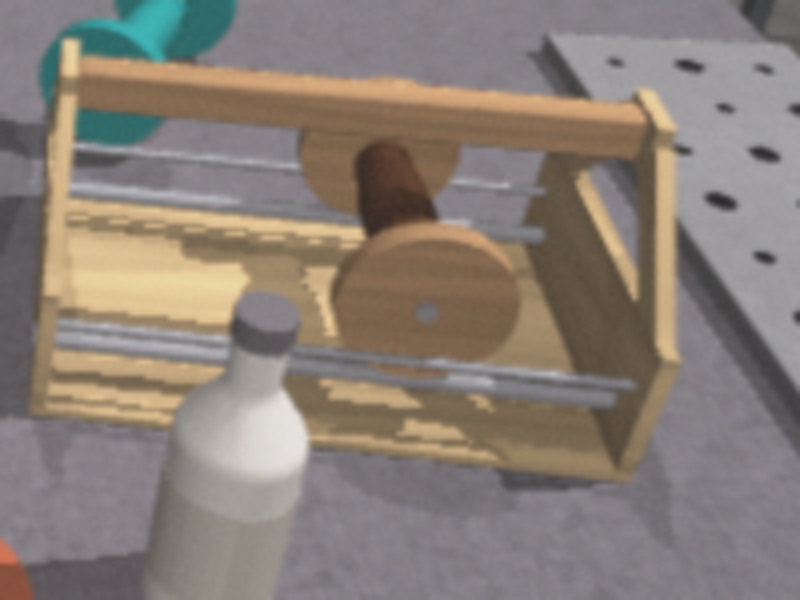

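View pics/c2.png

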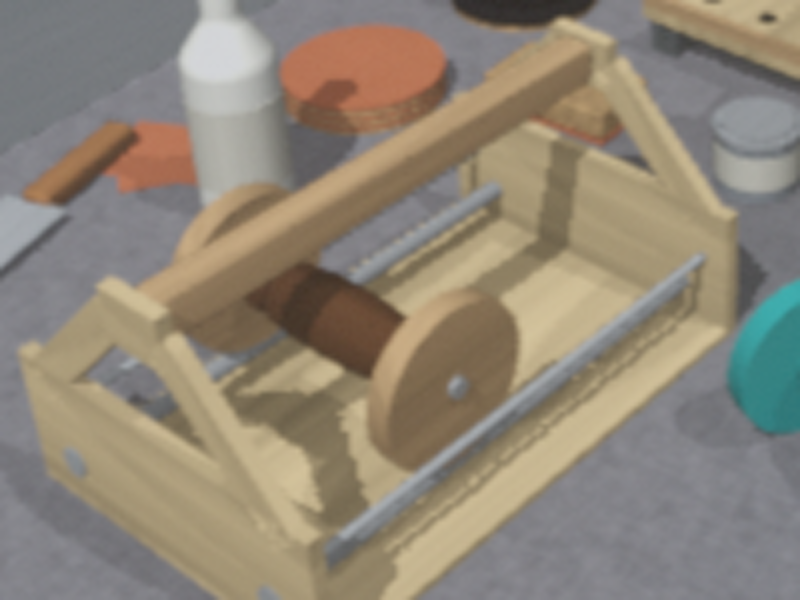

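View pics/c3.png

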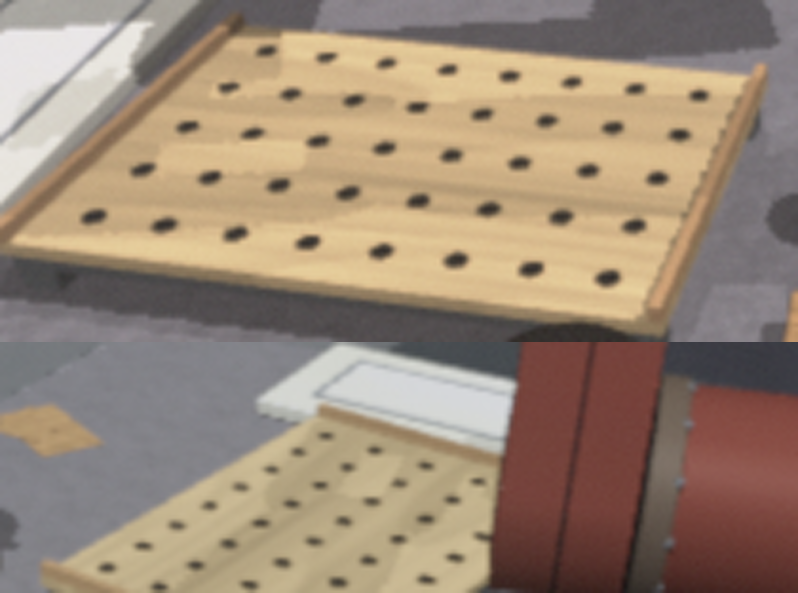

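```bash
cat > fit.py <<'E'
from h import *
from scipy.optimize import least_squares
np.set_printoptions(precision=4,suppress=True)
S,D=P("scene"),P("side")
c1=lambda u,v:(u/4+360-.4,v/4+165-.4); c2=lambda u,v:(u/4+140-.4,v/4+180-.4); c3=lambda u,v:(u/3.8+90-.4,v/3.8+170-.4)
c4=lambda u,v:(u/3.8+290-.4,(v-342)/3.8+120-.4)
obs=[(S,c1(630,480),(115,169.5,0)),(S,c1(35,413),(115,-169.5,0)),(S,c1(675,360),(115,169.5,90)),(S,c1(78,108),(11,-160,148)),(S,c1(640,157),(11,160,148)),(S,c1(78,60),(-11,-160,176)),(S,c1(640,103),(-11,160,176)),
(D,c2(735,213),(-115,-169.5,90)),(D,c2(728,320),(-115,-169.5,0)),(D,c2(25,348),(115,169.5,90)),(D,c2(50,470),(115,169.5,0)),
(S,c1(427,313),(82,None,86)),(D,c2(458,387),(-82,None,86))]
def W(p,q):
    y=p[4] if q[1] is None else q[1]/1e3
    c,s=np.cos(p[2]),np.sin(p[2]); x=q[0]/1e3
    return [p[0]+c*x-s*y,p[1]+s*x+c*y,p[3]+q[2]/1e3]
f=lambda p:np.concatenate([proj(c,W(p,q))-uv for c,uv,q in obs])
r=least_squares(f,[.6,.3,0,0,0],loss="soft_l1"); print("carrier x y yaw z spin",r.x);print(f(r.x).reshape(-1,2).T)
p=r.x
# independent handle triangulation: -y end top of bar
print("bar -y end top tri",tri([(S,c1(78,60)),(D,c2(548,45))]),"model",W(p,(-11,-160,176)),W(p,(11,-160,176)))
h=[onz(S,c3(*q),.04) for q in[(267,51),(699,95),(608,278),(94,216)]];h=np.array(h);print(h)
k=[(c3(267,51),c4(425,466)),(c3(229,88),c4(375,450)),(c3(188,127),c4(326,435))]
cn=h.mean(0);ax=(h[1]+h[2]-h[0]-h[3]);print("stand",cn,"dir y",np.arctan2(-ax[0],ax[1]))
# check cleat corner heights via two views: far-left(-y,+x) hole
print(tri([(S,c3(94,216)),(D,c4(326,435))]),tri([(S,c3(608,278)),(D,c4(107,567))]))
E
python3 fit.py
```

```text
carrier x y yaw z spin [ 0.5253  0.3106 -0.0738 -0.0001  0.0441]
[[ 0.3341 -1.2499  1.9695 -1.1707 -0.8645  0.1003 -0.1205  0.6477  1.8653
  -1.3617  0.0797 -0.0996 -2.1069]
 [ 0.3164  0.5071  0.0609  0.8934  1.1213 -1.8586 -0.7599 -0.6342  1.8206
   0.5612  1.1443 -2.4535 -1.6225]]
bar -y end top tri [0.5239 0.1566 0.1757] model [np.float64(0.5025523358897132), np.float64(0.15189340237808133), np.float64(0.17591302186893262)] [np.float64(0.5244924491295287), np.float64(0.15027123376043658), np.float64(0.17591302186893262)]
[[ 0.3558 -0.4757  0.04  ]
 [ 0.3878 -0.128   0.04  ]
 [ 0.6067 -0.1483  0.04  ]
 [ 0.5737 -0.4967  0.04  ]]
stand [ 0.481  -0.3122  0.04  ] dir y -0.09296843806490745
[ 0.5738 -0.4967  0.0402] [ 0.6067 -0.1483  0.0399]
```

The fit gives heights that agree with the text: z = 0 for the carrier, 0.176 for the bar top and 0.040 for the stand. The carrier is at (0.525, 0.311) with yaw -0.074. The stand is at (0.481, -0.312) with yaw -0.093. The spindle sits at about +44 mm. I'll approach above the handle now.

Call:
send_rows([
  [0.3,0.95,0.3,0.08],
  [0.3,0.95,0.3,0.08],
  [0.3,0.95,0.3,0.08],
], jaw=0.6)

```text
clock: 0.45
eef_pos: [0.2716, -0.4789, 0.254]
orientation: [[0.867, 0.499, 0.001], [0.499, -0.867, 0.0], [0.001, 0.001, -1.0]]
contact_force: [-0.3, 0.3, 0.3]
finger_gap: 0.81
grip_force: 0.0
```

Call:
send_rows([
  [0.3,0.95,0.3,0.08],
  [0.3,0.95,0.3,0.08],
  [0.3,0.95,0.3,0.08],
])

```text
clock: 0.75
eef_pos: [0.3015, -0.3844, 0.2845]
orientation: [[0.797, 0.604, 0.002], [0.604, -0.797, -0.001], [0.001, 0.002, -1.0]]
contact_force: [0.6, 0.3, 0.9]
finger_gap: 0.616
grip_force: 0.0
```

Call:
send_rows([
  [0.3,0.95,0,0.08],
  [0.3,0.95,0,0.08],
  [0.3,0.95,0,0.08],
])

```text
clock: 1.05
eef_pos: [0.331, -0.2884, 0.2823]
orientation: [[0.714, 0.7, 0.001], [0.7, -0.714, 0.001], [0.002, -0.0, -1.0]]
contact_force: [0.3, -0.7, 0.3]
finger_gap: 0.604
grip_force: 0.0
```

Call:
send_rows([
  [0.3,0.95,0,0.08],
  [0.3,0.95,0,0.08],
  [0.3,0.95,0,0.08],
])

```text
clock: 1.35
eef_pos: [0.3611, -0.1936, 0.2825]
orientation: [[0.62, 0.784, 0.001], [0.784, -0.62, 0.001], [0.002, -0.0, -1.0]]
contact_force: [-0.1, -0.9, -0.6]
finger_gap: 0.603
grip_force: 0.0
```

Call:
send_rows([
  [0.3,0.95,0,0.08],
  [0.3,0.95,0,0.08],
  [0.3,0.95,0,0.08],
])

```text
clock: 1.65
eef_pos: [0.3911, -0.0986, 0.2825]
orientation: [[0.516, 0.856, 0.001], [0.856, -0.516, 0.001], [0.002, -0.0, -1.0]]
contact_force: [-1.1, -1.1, -0.3]
finger_gap: 0.6
grip_force: 0.0
```

Call:
send_rows([
  [0.3,0.95,0,0.08],
  [0.3,0.95,0,0.08],
  [0.3,0.95,0,0.08],
])

```text
clock: 1.95
eef_pos: [0.421, -0.0039, 0.2824]
orientation: [[0.405, 0.914, 0.0], [0.914, -0.405, 0.001], [0.001, -0.0, -1.0]]
contact_force: [-0.9, -0.3, -0.3]
finger_gap: 0.601
grip_force: 0.0
```

Call:
send_rows([
  [0.3,0.95,0,0.08],
  [0.3,0.95,0,0.08],
  [0.3,0.95,0,0.08],
])

```text
clock: 2.25
eef_pos: [0.4511, 0.0903, 0.2821]
orientation: [[0.289, 0.957, -0.0], [0.957, -0.289, 0.001], [0.001, -0.0, -1.0]]
contact_force: [-1.0, 0.3, 0.3]
finger_gap: 0.599
grip_force: 0.0
```

Call:
send_rows([
  [0.3,0.95,0,0.08],
  [0.3,0.95,0,0.08],
  [0.3,0.95,0,0.08],
])

```text
clock: 2.55
eef_pos: [0.4814, 0.1846, 0.2815]
orientation: [[0.169, 0.986, -0.001], [0.986, -0.169, 0.001], [0.0, -0.001, -1.0]]
contact_force: [-0.7, -0.7, 0.3]
finger_gap: 0.599
grip_force: 0.0
```

Call:
send_rows([
  [0.4,1,0,0.06],
  [0.4,1,0,0.06],
  [0.4,1,0,0.06],
  [0.4,1,0,0.06],
])

```text
clock: 2.95
eef_pos: [0.5209, 0.2813, 0.2814]
orientation: [[0.078, 0.997, -0.001], [0.997, -0.078, -0.002], [-0.002, -0.001, -1.0]]
contact_force: [-0.4, -1.2, 0.2]
finger_gap: 0.603
grip_force: 0.0
```

```bash
cat >> h.py <<'E'
def overlay(im,cam,pose,spin,f):
    o=cv2.cvtColor(im,cv2.COLOR_RGB2BGR).copy(); c,s=np.cos(pose[2]),np.sin(pose[2])
    def w(x,y,z): return proj(cam,[pose[0]+c*x-s*y,pose[1]+s*x+c*y,pose[3]+z])
    L=[]
    for z in(.176,.148):
        for x in(-.011,.011): L.append(((x,-.16,z),(x,.16,z)))
    for y in(-.1695,.1695): L.append(((-.115,y,.09),(.115,y,.09)))
    for x in(-.115,.115): L.append(((x,-.1695,0),(x,.1695,0)))
    L.append(((-.082,spin,.086),(.082,spin,.086)))
    for a,b in L: cv2.line(o,tuple(np.int32(np.round(w(*a)))),tuple(np.int32(np.round(w(*b)))),(0,0,255),1)
    cv2.imwrite("pics/"+f,o)
E
python3 - <<'E'
from h import *
st=ctrl.state();im=ctrl.snapshot("wrist");cam=P("wrist",st)
print(st["eef_pos"],-cam[1].T@cam[2])
overlay(im,cam,(.5253,.3106,-.0738,0),.044,"w1.png")
E
```

```text
[0.520923   0.28132355 0.28136517] [0.52659668 0.35807286 0.44406144]
```

View pics/w1.png

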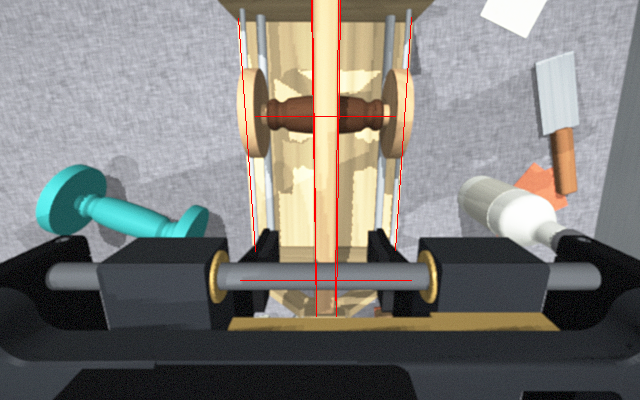

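The wrist view confirms the fit: the bar edges and rods match the overlay. The spindle axis is at row 113, so it sits about 3 mm further toward +y than the model. I'll check the y reference and the clearances for sliding on the bench.

Run:
```python
from h import *
np.set_printoptions(precision=4,suppress=True)
cam=P("wrist");S=P("scene");p=(.5253,.3106,-.0738)
def inv(q): 
    d=q[:2]-np.array(p[:2]);c,s=np.cos(p[2]),np.sin(p[2]);return np.array([c*d[0]+s*d[1],-s*d[0]+c*d[1]])
W=lambda x,y,z:[p[0]+np.cos(p[2])*x-np.sin(p[2])*y,p[1]+np.sin(p[2])*x+np.cos(p[2])*y,z]
print("endboard inner top/bottom rows",proj(cam,W(0.05,.16,.09)),proj(cam,W(.05,.16,.01)))
print("spindle axis",inv(onz(cam,(330,113.5),.086)))
im=ctrl.snapshot("wrist");g=cv2.cvtColor(im,cv2.COLOR_RGB2GRAY);print(g[0:34,350:360].mean(1).astype(int),im[0:34:3,355])
for n,uv in(("tin right base",(328,226)),("tin left base",(305,228)),("plate far L",(496,175)),("plate near L",(560,285)),("plate mid",(535,235)),("block R",(323,262))): print(n,onz(S,uv,0))
```

```text
endboard inner top/bottom rows [372.7789  -0.2672] [362.8652  22.2898]
spindle axis [0.0057 0.0461]
[ 90  93  94  96  97  96  91  91  93  97 100 100  98  97  94  93  93  94
  92  84  90 130 172 178 176 176 176 177 176 176 177 175 177 177] [[ 97  86  65]
 [106  95  70]
 [ 97  85  66]
 [113  98  79]
 [105  96  70]
 [108  98  73]
 [101  90  67]
 [141 126  97]
 [190 174 132]
 [189 171 129]
 [191 171 130]
 [191 175 132]]
tin right base [0.4701 0.0338 0.    ]
tin left base [ 0.4847 -0.0278  0.    ]
plate far L [0.1257 0.5985 0.    ]
plate near L [0.6447 0.5688 0.    ]
plate mid [0.4598 0.5905 0.    ]
block R [0.6146 0.0282 0.    ]
```

Call:
send_rows([
  [0.04,0.31,0,0],
  [0.04,0.31,0,0],
  [0.04,0.31,-0.2,0],
  [0.04,0.31,-0.4,0],
  [0.04,0.31,-0.6,0],
  [0.04,0.31,-0.8,0],
  [0.04,0.31,-0.8,0],
  [0.04,0.31,-0.8,0],
])

```text
clock: 3.85
eef_pos: [0.524, 0.3123, 0.2031]
orientation: [[0.079, 0.997, -0.0], [0.997, -0.079, -0.0], [-0.0, 0.0, -1.0]]
contact_force: [0.1, 0.8, 0.9]
finger_gap: 0.602
grip_force: 0.0
```

Call:
send_rows([
  [0,0,-0.15,0],
  [0,0,-0.3,0],
  [0,0,-0.45,0],
  [0,0,-0.58,0],
  [0,0,-0.58,0],
])

```text
clock: 4.35
eef_pos: [0.5219, 0.3131, 0.141]
orientation: [[0.077, 0.997, -0.005], [0.997, -0.077, -0.002], [-0.003, -0.005, -1.0]]
contact_force: [0.2, 0.1, -0.6]
finger_gap: 0.6
grip_force: 0.0
```

Call:
send_rows([
  [0,0,0,0],
  [0,0,0,0],
  [0,0,0,0],
  [0,0,0,0],
  [0,0,0,0],
  [0,0,0,0],
  [0,0,0,0],
  [0,0,0,0],
], jaw=0, force=60)

```text
clock: 5.15
eef_pos: [0.5251, 0.314, 0.1454]
orientation: [[0.078, 0.997, 0.003], [0.997, -0.078, 0.001], [0.001, 0.003, -1.0]]
contact_force: [6.4, -0.1, 0.1]
finger_gap: 0.248
grip_force: 60.0
```

Call:
send_rows([
  [0.01,0.16,0,0],
  [0.04,0.48,0,0],
  [0.05,0.64,0,0],
  [0.05,0.64,0,0],
  [0.05,0.64,0,0],
  [0.05,0.64,0,0],
  [0.05,0.64,0,0],
  [0.05,0.64,0,0],
  [0.05,0.64,0,0],
  [0.05,0.64,0,0],
])

```text
clock: 6.15
eef_pos: [0.5287, 0.3793, 0.1452]
orientation: [[0.077, 0.997, 0.001], [0.997, -0.077, 0.004], [0.004, 0.001, -1.0]]
contact_force: [0.7, 6.5, 2.9]
finger_gap: 0.247
grip_force: 60.0
```

```bash
cat > spin.py <<'E'
from h import *
import sys
np.set_printoptions(precision=4,suppress=True)
# disc blobs: red-brown belly detection in scene & wrist
def look(tag):
    st=ctrl.state();im=ctrl.snapshot("wrist");cam=P("wrist",st)
    p=st["eef_pos"];y=np.array(st["orientation"])[:,1];yaw=np.arctan2(y[1],y[0])
    overlay(im,cam,(p[0],p[1],yaw,p[2]-.143),0,tag+".png")
    return st,im
if __name__=="__main__":
    st,im=look(sys.argv[1]); print(st["clock"],st["eef_pos"],st["contact_force"],st["ft_torque"],st["grip_force"])
    snap("scene",sys.argv[1]+"_s.png")
    a=cv2.imread("pics/"+sys.argv[1]+".png");b=cv2.imread("pics/"+sys.argv[1]+"_s.png")
    cv2.imwrite("pics/"+sys.argv[1]+"_c.png",np.vstack([cv2.resize(a[:300],(640,300)),b[130:360]]))
E
python3 spin.py w2
```

```text
6.15 [0.5287 0.3793 0.1452] [0.6848 6.5351 2.8577] [ 0.9816 -0.1854  0.011 ] 59.99541973695159
```

View pics/w2_c.png

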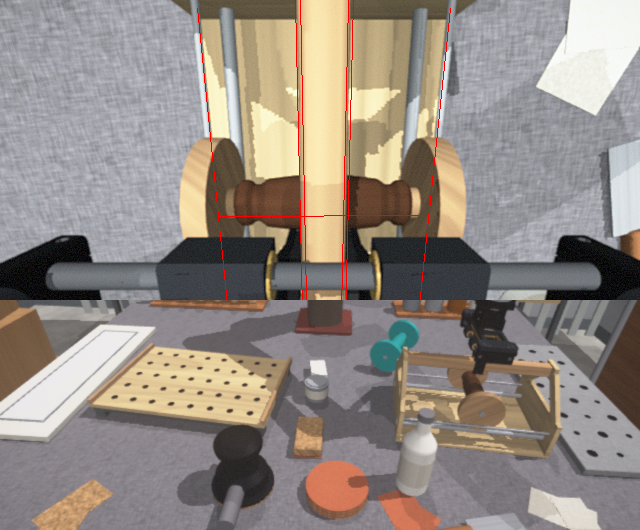

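The slide worked. The spindle axis is now at wrist row 203, against 215 for the middle, so about +9 mm. I'll regrip to release the twist stored in the grip, then measure automatically.

Call:
send_rows([
  [0,0,0,0],
  [0,0,0,0],
  [0,0,0,0],
  [0,0,0,0],
], jaw=0.5)

```text
clock: 6.65
eef_pos: [0.5285, 0.3773, 0.144]
orientation: [[0.078, 0.997, -0.001], [0.997, -0.078, -0.001], [-0.001, -0.001, -1.0]]
contact_force: [-0.4, 1.1, 0.4]
finger_gap: 0.475
grip_force: 0.0
```

Call:
send_rows([
  [0,0,0,0],
  [0,0,0,0],
  [0,0,0,0],
  [0,0,0,0],
  [0,0,0,0],
  [0,0,0,0],
  [0,0,0,0],
], jaw=0, force=60)

```text
clock: 7.35
eef_pos: [0.5286, 0.3779, 0.1445]
orientation: [[0.077, 0.997, -0.001], [0.997, -0.077, -0.0], [-0.0, -0.0, -1.0]]
contact_force: [-0.8, -0.3, 0.6]
finger_gap: 0.248
grip_force: 60.0
```

```bash
cat > det.py <<'E'
from h import *
np.set_printoptions(precision=4,suppress=True)
def det(im):
    """spindle row in wrist image: top edge of belly; also handle-floor far edge row (sag)"""
    I=im.astype(int);R,G,B=I[...,0],I[...,1],I[...,2]
    m=(R>1.5*G)&(R<170)&(R>35)&(R-B>20)
    m[:, :245]=0;m[:,295:355]=0;m[:,400:]=0;m[:100]=0
    out=[]
    for c in list(range(262,290))+list(range(358,386)):
        r=np.flatnonzero(m[:236,c]); 
        if len(r)>4: out.append((r.min(),r.max()))
    g=cv2.cvtColor(im,cv2.COLOR_RGB2GRAY).astype(int)[0:60,250:290].mean(1)
    e=np.argmax(np.diff(g[:40])); 
    return (np.median([o[0] for o in out]),np.median([o[1] for o in out]),len(out),e) if out else (None,None,0,e)
if __name__=="__main__":
    for i in range(3):
        st=ctrl.state();im=ctrl.snapshot("wrist");print(round(st["clock"],2),det(im),st["eef_pos"],st["contact_force"],st["ft_torque"])
E
python3 det.py
```

```text
7.35 (np.float64(177.0), np.float64(222.0), 56, np.int64(16)) [0.5286 0.3779 0.1445] [-0.7995 -0.2615  0.6111] [-0.034   0.2545 -0.0454]
7.4 (np.float64(177.0), np.float64(222.5), 56, np.int64(16)) [0.5286 0.3779 0.1445] [-1.6146  0.322   1.1891] [-0.0721  0.3088 -0.0576]
7.45 (np.float64(177.5), np.float64(223.0), 56, np.int64(16)) [0.5286 0.3778 0.1445] [-1.9845 -0.2446  1.6509] [ 0.0057  0.3306 -0.0629]
```

Run:
```python
from h import *
st=ctrl.state();cam=P("wrist",st);p=st["eef_pos"];y=np.array(st["orientation"])[:,1];yaw=np.arctan2(y[1],y[0]);c,s=np.cos(yaw),np.sin(yaw)
W=lambda x,yy,z:proj(cam,[p[0]+c*x-s*yy,p[1]+s*x+c*yy,z])
for yy in(-.02,0,.01,.02): print(yy,W(0,yy,.086))
for z in(0,.008,.012): print(z,W(-.04,.16,z),W(-.04,.163,z))
# belly upper edge: cylinder r=22 silhouettes
for s0 in(0,.01,.02):
    r=[W(0,s0+.022*np.cos(a),.086+.022*np.sin(a))[1] for a in np.linspace(0,2*np.pi,60)]; print(s0,min(r),max(r))
# tilt sensitivity of end edge row: raise by .16*.01
print(W(-.04,.16,.01),W(-.04,.16,.0116))
```

```text
-0.02 [323.40044279 238.10077433]
0 [323.41112429 214.66123132]
0.01 [323.41665565 202.52318223]
0.02 [323.4223202  190.09285204]
0 [279.81562687  19.33226405] [279.68471575  15.64257345]
0.008 [278.56567368  16.59496027] [278.42704416  12.78922362]
0.012 [277.91306877  15.16580445] [277.77032133  11.29927984]
0 186.76308151873224 242.82290060265208
0.01 174.2149506320339 230.90845254022042
0.02 161.34618596952885 218.7092550106215
[278.24175778  15.88560874] [277.97919348  15.3106126 ]
```

Call:
send_rows([
  [0,0,0.03,0],
  [0,0,0.07,0],
  [0,0,0.1,0],
])

```text
clock: 7.8
eef_pos: [0.5284, 0.3775, 0.1537]
orientation: [[0.077, 0.997, -0.001], [0.997, -0.077, -0.001], [-0.001, -0.001, -1.0]]
contact_force: [-0.4, -0.2, -6.5]
finger_gap: 0.246
grip_force: 60.0
```

```bash
python3 det.py
```

```text
7.8 (np.float64(177.0), np.float64(222.5), 56, np.int64(16)) [0.5284 0.3775 0.1537] [-0.3881 -0.214  -6.4837] [-0.0279 -0.077  -0.039 ]
7.85 (np.float64(177.0), np.float64(222.0), 56, np.int64(16)) [0.5289 0.3777 0.1547] [ 0.9633 -0.3725 -6.0124] [-0.0826 -0.1134 -0.0414]
7.9 (np.float64(177.0), np.float64(222.0), 56, np.int64(16)) [0.529  0.3778 0.1547] [-0.0577  0.0623 -5.5007] [-0.014  -0.0683 -0.0285]
```

Call:
send_rows([
  [0,0,0.04,0],
  [0,0,0.1,0],
  [0,0,0.17,0],
  [0,0,0.23,0],
  [0,0,0.27,0],
  [0,0,0.3,0],
])

```text
clock: 8.55
eef_pos: [0.529, 0.378, 0.1854]
orientation: [[0.077, 0.997, 0.001], [0.997, -0.077, 0.0], [0.001, 0.001, -1.0]]
contact_force: [-0.1, 0.4, -7.2]
finger_gap: 0.248
grip_force: 60.0
```

```bash
python3 det.py
```

```text
8.55 (np.float64(177.0), np.float64(222.0), 56, np.int64(16)) [0.529  0.378  0.1854] [-0.146   0.3544 -7.1654] [-0.0559 -0.0988  0.0344]
8.6 (np.float64(177.0), np.float64(222.5), 56, np.int64(16)) [0.5291 0.3781 0.1857] [ 1.015   0.6311 -5.993 ] [-0.0357 -0.1533  0.0451]
8.65 (np.float64(177.0), np.float64(222.0), 56, np.int64(15)) [0.5291 0.378  0.1853] [-0.4781  0.5518 -6.5044] [-0.0079 -0.0891  0.0461]
```

Call:
send_rows([
  [0,0,0.05,0],
  [0,0,0.12,0],
  [0,0,0.2,0],
  [0,0,0.28,0],
  [0,0,0.35,0],
  [0,0,0.41,0],
  [0,0,0.45,0],
  [0,0,0.45,0],
])

```text
clock: 9.5
eef_pos: [0.5292, 0.378, 0.2305]
orientation: [[0.077, 0.997, 0.001], [0.997, -0.077, 0.001], [0.001, 0.001, -1.0]]
contact_force: [-0.2, 0.0, -6.8]
finger_gap: 0.244
grip_force: 60.0
```

Call:
send_rows([
  [0,-0.006,0,0],
  [-0.001,-0.018,0,0],
  [-0.002,-0.036,0,0],
  [-0.004,-0.06,0,0],
  [-0.006,-0.09,0,0],
  [-0.009,-0.126,0,0],
  [-0.012,-0.168,0,0],
  [-0.015,-0.216,0,0],
  [-0.019,-0.27,0,0],
  [-0.023,-0.33,0,0],
  [-0.028,-0.396,0,0],
  [-0.033,-0.468,0,0],
])

```text
clock: 10.7
eef_pos: [0.5255, 0.3304, 0.2296]
orientation: [[0.077, 0.997, 0.0], [0.997, -0.077, -0.0], [-0.0, 0.0, -1.0]]
contact_force: [0.4, 0.5, -7.5]
finger_gap: 0.242
grip_force: 60.0
```

Call:
send_rows([
  [-0.006,-0.08,0,0],
  [-0.011,-0.16,0,0],
  [-0.017,-0.24,0,0],
  [-0.022,-0.32,0,0],
  [-0.028,-0.4,0,0],
  [-0.034,-0.48,0,0],
  [-0.039,-0.56,0,0],
  [-0.045,-0.64,0,0],
  [-0.05,-0.72,0,0],
  [-0.056,-0.8,0,0],
  [-0.062,-0.88,0,0],
  [-0.067,-0.96,0,0],
])

```text
clock: 11.9
eef_pos: [0.5187, 0.2344, 0.2296]
orientation: [[0.077, 0.997, 0.0], [0.997, -0.077, -0.0], [-0.0, 0.0, -1.0]]
contact_force: [0.8, 0.0, -7.3]
finger_gap: 0.249
grip_force: 60.0
```

Run:
```python
from det import *
st=ctrl.state();im=ctrl.snapshot("wrist");print(st["clock"],det(im))
```

```text
11.9 (np.float64(175.0), np.float64(220.0), 56, np.int64(16))
```

Call:
send_rows([
  [-0.006,-0.08,0,0],
  [-0.011,-0.16,0,0],
  [-0.017,-0.24,0,0],
  [-0.022,-0.32,0,0],
  [-0.028,-0.4,0,0],
  [-0.034,-0.48,0,0],
  [-0.039,-0.56,0,0],
  [-0.045,-0.64,0,0],
  [-0.05,-0.72,0,0],
  [-0.056,-0.8,0,0],
  [-0.062,-0.88,0,0],
  [-0.067,-0.96,0,0],
])

```text
clock: 13.15
eef_pos: [0.5121, 0.1384, 0.2296]
orientation: [[0.077, 0.997, 0.0], [0.997, -0.077, -0.0], [-0.0, 0.0, -1.0]]
contact_force: [-0.2, 0.2, -7.5]
finger_gap: 0.254
grip_force: 60.0
```

Call:
send_rows([
  [-0.006,-0.08,0,0],
  [-0.011,-0.16,0,0],
  [-0.017,-0.24,0,0],
  [-0.022,-0.32,0,0],
  [-0.028,-0.4,0,0],
  [-0.034,-0.48,0,0],
  [-0.039,-0.56,0,0],
  [-0.045,-0.64,0,0],
  [-0.05,-0.72,0,0],
  [-0.056,-0.8,0,0],
  [-0.062,-0.88,0,0],
  [-0.067,-0.96,0,0],
])

```text
clock: 14.35
eef_pos: [0.5053, 0.0424, 0.2295]
orientation: [[0.077, 0.997, -0.0], [0.997, -0.077, -0.0], [-0.0, -0.0, -1.0]]
contact_force: [-0.1, 1.1, -7.3]
finger_gap: 0.245
grip_force: 60.0
```

Run:
```python
from det import *
st=ctrl.state();im=ctrl.snapshot("wrist");print(st["clock"],det(im),st["eef_pos"])
```

```text
14.35 (np.float64(178.0), np.float64(222.0), 56, np.int64(16)) [0.5053 0.0424 0.2295]
```

Call:
send_rows([
  [-0.006,-0.08,0,0],
  [-0.011,-0.16,0,0],
  [-0.017,-0.24,0,0],
  [-0.022,-0.32,0,0],
  [-0.028,-0.4,0,0],
  [-0.034,-0.48,0,0],
  [-0.039,-0.56,0,0],
  [-0.045,-0.64,0,0],
  [-0.05,-0.72,0,0],
  [-0.056,-0.8,0,0],
  [-0.062,-0.88,0,0],
  [-0.067,-0.96,0,0],
])

```text
clock: 15.6
eef_pos: [0.4986, -0.0536, 0.2295]
orientation: [[0.077, 0.997, -0.0], [0.997, -0.077, 0.0], [-0.0, -0.0, -1.0]]
contact_force: [0.3, 0.5, -7.1]
finger_gap: 0.248
grip_force: 60.0
```

Call:
send_rows([
  [-0.006,-0.08,0,-0.001],
  [-0.011,-0.16,0,-0.002],
  [-0.017,-0.24,0,-0.003],
  [-0.022,-0.32,0,-0.004],
  [-0.028,-0.4,0,-0.005],
  [-0.034,-0.48,0,-0.006],
  [-0.039,-0.56,0,-0.007],
  [-0.045,-0.64,0,-0.008],
  [-0.05,-0.72,0,-0.009],
  [-0.056,-0.8,0,-0.01],
  [-0.062,-0.88,0,-0.01],
  [-0.067,-0.96,0,-0.01],
])

```text
clock: 16.8
eef_pos: [0.492, -0.1496, 0.2295]
orientation: [[0.093, 0.996, 0.0], [0.996, -0.093, -0.0], [-0.0, 0.0, -1.0]]
contact_force: [0.5, 0.4, -6.7]
finger_gap: 0.248
grip_force: 60.0
```

Call:
send_rows([
  [-0.006,-0.08,0,0],
  [-0.011,-0.16,0,0],
  [-0.017,-0.24,0,0],
  [-0.022,-0.32,0,0],
  [-0.028,-0.4,0,0],
  [-0.034,-0.48,0,0],
  [-0.039,-0.56,0,0],
  [-0.045,-0.64,0,0],
  [-0.05,-0.72,0,0],
  [-0.056,-0.8,0,0],
  [-0.062,-0.88,0,0],
  [-0.067,-0.96,0,0],
])

```text
clock: 18.0
eef_pos: [0.4852, -0.2456, 0.2295]
orientation: [[0.093, 0.996, -0.0], [0.996, -0.093, 0.0], [0.0, -0.0, -1.0]]
contact_force: [-0.2, -0.1, -6.5]
finger_gap: 0.246
grip_force: 60.0
```

Call:
send_rows([
  [-0.005,-0.074,0,0],
  [-0.01,-0.142,0,0],
  [-0.014,-0.204,0,0],
  [-0.018,-0.26,0,0],
  [-0.022,-0.31,0,0],
  [-0.025,-0.355,0,0],
  [-0.028,-0.4,0,0],
  [-0.031,-0.445,0,0],
  [-0.034,-0.49,0,0],
  [-0.037,-0.535,0,0],
  [-0.04,-0.58,0,0],
  [-0.043,-0.625,0,0],
])

```text
clock: 19.2
eef_pos: [0.481, -0.3078, 0.2295]
orientation: [[0.093, 0.996, -0.0], [0.996, -0.093, -0.0], [-0.0, -0.0, -1.0]]
contact_force: [0.6, 0.5, -6.3]
finger_gap: 0.245
grip_force: 60.0
```

Call:
send_rows([
  [-0.003,-0.04,0,0],
  [-0.003,-0.04,0,0],
  [-0.003,-0.04,0,0],
  [-0.003,-0.04,0,0],
  [-0.003,-0.04,0,0],
  [-0.003,-0.04,0,0],
  [-0.003,-0.04,0,0],
  [-0.003,-0.04,0,0],
])

```text
clock: 20.0
eef_pos: [0.4807, -0.3114, 0.2296]
orientation: [[0.093, 0.996, 0.0], [0.996, -0.093, -0.0], [-0.0, 0.0, -1.0]]
contact_force: [0.0, -0.2, -6.7]
finger_gap: 0.248
grip_force: 60.0
```

```bash
python3 det.py
python3 - <<'E'
from spin import *
st,im=look("w3");snap("scene","w3_s.png");snap("side","w3_d.png")
a=cv2.imread("pics/w3.png");b=cv2.imread("pics/w3_s.png");d=cv2.imread("pics/w3_d.png")
cv2.imwrite("pics/w3_c.png",np.vstack([cv2.resize(b[110:280,60:340],(800,486))[:,:800]]))
E
```

```text
20.0 (np.float64(189.0), np.float64(232.0), 56, np.int64(15)) [ 0.4807 -0.3114  0.2296] [ 0.0355 -0.1978 -6.6644] [-0.0282 -0.0504 -0.0442]
20.05 (np.float64(189.0), np.float64(233.0), 56, np.int64(16)) [ 0.4807 -0.3114  0.2296] [ 1.0358 -0.4258 -7.4342] [-0.0424 -0.0895 -0.0233]
20.1 (np.float64(190.0), np.float64(232.0), 56, np.int64(16)) [ 0.4807 -0.3114  0.2296] [-0.758   0.0033 -6.7245] [-0.006  -0.0735 -0.0079]
```

View pics/w3_c.png

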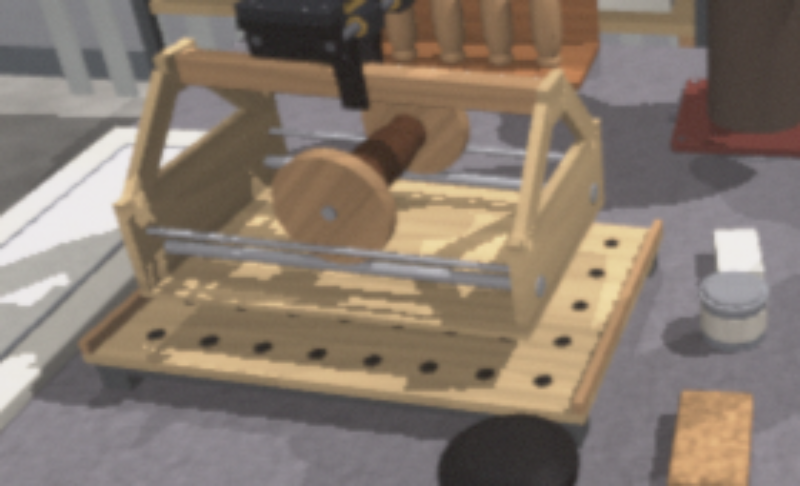

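The carrier is over the stand with the spindle at the middle (belly edges at rows 189–232, s ≈ 0–1 mm) and at rest. I'll hold it there, then lower it.

Call:
send_rows([
  [0,0,0,0],
  [0,0,0,0],
  [0,0,0,0],
  [0,0,0,0],
  [0,0,0,0],
  [0,0,0,0],
  [0,0,0,0],
  [0,0,0,0],
  [0,0,0,0],
  [0,0,0,0],
  [0,0,0,0],
  [0,0,0,0],
])

```text
clock: 21.5
eef_pos: [0.4807, -0.3114, 0.2295]
orientation: [[0.093, 0.996, -0.0], [0.996, -0.093, 0.0], [0.0, -0.0, -1.0]]
contact_force: [0.0, 0.5, -7.0]
finger_gap: 0.249
grip_force: 60.0
```

Call:
send_rows([
  [0,0,0,0],
  [0,0,0,0],
  [0,0,0,0],
  [0,0,0,0],
  [0,0,0,0],
  [0,0,0,0],
  [0,0,0,0],
  [0,0,0,0],
  [0,0,0,0],
  [0,0,0,0],
  [0,0,0,0],
  [0,0,0,0],
])

```text
clock: 22.7
eef_pos: [0.4807, -0.3115, 0.2295]
orientation: [[0.093, 0.996, -0.0], [0.996, -0.093, -0.0], [-0.0, -0.0, -1.0]]
contact_force: [0.2, -0.0, -6.8]
finger_gap: 0.248
grip_force: 60.0
```

Call:
send_rows([
  [0,0,0,0],
  [0,0,0,0],
  [0,0,0,0],
  [0,0,0,0],
  [0,0,0,0],
  [0,0,0,0],
  [0,0,0,0],
  [0,0,0,0],
  [0,0,0,0],
  [0,0,0,0],
  [0,0,0,0],
  [0,0,0,0],
])

```text
clock: 23.9
eef_pos: [0.4807, -0.3115, 0.2296]
orientation: [[0.093, 0.996, -0.0], [0.996, -0.093, 0.0], [0.0, -0.0, -1.0]]
contact_force: [-0.7, -0.5, -7.0]
finger_gap: 0.249
grip_force: 60.0
```

```bash
python3 det.py
```

```text
23.9 (np.float64(189.5), np.float64(233.0), 56, np.int64(16)) [ 0.4807 -0.3115  0.2296] [-0.6702 -0.4935 -6.9772] [-0.0325 -0.0722 -0.0225]
23.95 (np.float64(189.0), np.float64(233.0), 56, np.int64(15)) [ 0.4807 -0.3114  0.2295] [ 0.0952 -0.7887 -7.1262] [-0.0042 -0.1036 -0.0377]
24.0 (np.float64(189.5), np.float64(233.0), 56, np.int64(15)) [ 0.4807 -0.3114  0.2295] [ 0.8402  0.6092 -7.2092] [ 0.0157 -0.1329  0.0085]
```

Quiet for about 4 s. Now lowering slowly.

Call:
send_rows([
  [0,0,-0.02,0],
  [0,0,-0.05,0],
  [0,0,-0.09,0],
  [0,0,-0.13,0],
  [0,0,-0.17,0],
  [0,0,-0.21,0],
  [0,0,-0.25,0],
  [0,0,-0.29,0],
  [0,0,-0.33,0],
  [0,0,-0.36,0],
  [0,0,-0.38,0],
  [0,0,-0.39,0],
])

```text
clock: 25.25
eef_pos: [0.4806, -0.3114, 0.1903]
orientation: [[0.093, 0.996, -0.0], [0.996, -0.093, 0.0], [0.0, -0.0, -1.0]]
contact_force: [-0.0, 0.4, -6.7]
finger_gap: 0.25
grip_force: 60.0
```

Call:
send_rows([
  [0,0,-0.01,0],
  [0,0,-0.02,0],
  [0,0,-0.03,0],
  [0,0,-0.04,0],
  [0,0,-0.045,0],
])

```text
clock: 25.75
eef_pos: [0.4807, -0.3114, 0.186]
orientation: [[0.093, 0.996, -0.0], [0.996, -0.093, 0.0], [0.0, -0.0, -1.0]]
contact_force: [-0.3, -0.6, -7.2]
finger_gap: 0.247
grip_force: 60.0
```

Call:
send_rows([
  [0,0,-0.005,0],
  [0,0,-0.01,0],
  [0,0,-0.015,0],
  [0,0,-0.02,0],
  [0,0,-0.02,0],
])

```text
clock: 26.25
eef_pos: [0.4809, -0.3115, 0.1845]
orientation: [[0.093, 0.996, 0.0], [0.996, -0.093, -0.0], [-0.0, 0.0, -1.0]]
contact_force: [0.4, 0.3, -4.2]
finger_gap: 0.247
grip_force: 60.0
```

Call:
send_rows([
  [0,0,-0.003,0],
  [0,0,-0.006,0],
  [0,0,-0.008,0],
  [0,0,-0.008,0],
  [0,0,-0.008,0],
])

```text
clock: 26.75
eef_pos: [0.4809, -0.3115, 0.1845]
orientation: [[0.093, 0.996, 0.001], [0.996, -0.093, -0.001], [-0.0, 0.001, -1.0]]
contact_force: [-3.5, 4.0, 5.9]
finger_gap: 0.245
grip_force: 60.0
```

```bash
python3 det.py
```

```text
26.75 (np.float64(189.5), np.float64(233.0), 56, np.int64(15)) [ 0.4809 -0.3115  0.1845] [-3.5349  3.9734  5.8815] [ 0.6907  0.6642 -0.0613]
26.8 (np.float64(189.0), np.float64(234.0), 56, np.int64(15)) [ 0.4809 -0.3115  0.1844] [-3.1247  4.3672  6.0674] [0.6578 0.664  0.0218]
26.85 (np.float64(189.0), np.float64(233.0), 56, np.int64(15)) [ 0.4809 -0.3115  0.1844] [-3.6037  4.7784  5.9307] [ 0.6822  0.6269 -0.0297]
```

It's seated at TCP z 0.1845, as expected. I'll ease the pressure and release gently.

Call:
send_rows([
  [0,0,0.003,0],
  [0,0,0.005,0],
  [0,0,0.005,0],
  [0,0,0.005,0],
], force=10)

```text
clock: 27.3
eef_pos: [0.4809, -0.3115, 0.1844]
orientation: [[0.093, 0.996, 0.001], [0.996, -0.093, -0.0], [-0.0, 0.001, -1.0]]
contact_force: [-4.5, 4.3, 6.0]
finger_gap: 0.253
grip_force: 10.0
```

Call:
send_rows([
  [0,0,0,0],
  [0,0,0,0],
  [0,0,0,0],
  [0,0,0,0],
  [0,0,0,0],
  [0,0,0,0],
], jaw=0.55)

```text
clock: 27.9
eef_pos: [0.4807, -0.3115, 0.1836]
orientation: [[0.093, 0.996, -0.0], [0.996, -0.093, -0.0], [-0.0, -0.0, -1.0]]
contact_force: [-0.8, 0.6, 0.2]
finger_gap: 0.544
grip_force: 0.0
```

```bash
python3 det.py
```

```text
27.9 (np.float64(190.0), np.float64(228.0), 56, np.int64(15)) [ 0.4807 -0.3115  0.1836] [-0.7942  0.5741  0.2304] [-0.0248 -0.1093  0.0028]
27.95 (np.float64(190.0), np.float64(228.0), 56, np.int64(15)) [ 0.4807 -0.3115  0.1837] [-0.0394 -0.1263  0.1948] [-0.0058 -0.0447  0.0172]
28.0 (np.float64(190.0), np.float64(228.0), 56, np.int64(15)) [ 0.4807 -0.3115  0.1837] [ 0.9799 -0.1313  0.886 ] [-0.0251 -0.089  -0.0004]
```

Released, and the spindle hasn't moved. Retreating straight up.

Call:
send_rows([
  [0,0,0.1,0],
  [0,0,0.25,0],
  [0,0,0.4,0],
  [0,0,0.6,0],
  [0,0,0.8,0],
  [0,0,1,0],
  [0,0,1,0],
  [0,0,1,0],
])

```text
clock: 28.85
eef_pos: [0.481, -0.3117, 0.2848]
orientation: [[0.093, 0.996, 0.002], [0.996, -0.093, -0.001], [-0.001, 0.002, -1.0]]
contact_force: [0.1, 0.5, -0.4]
finger_gap: 0.551
grip_force: 0.0
```

Run:
```python
from h import *
st=ctrl.state();im=ctrl.snapshot("wrist");cam=P("wrist",st)
overlay(im,cam,(.481,-.3122,-.093,.04),0,"w4.png");snap("scene","w4_s.png")
a=cv2.imread("pics/w4.png");b=cv2.imread("pics/w4_s.png")
cv2.imwrite("pics/w4_c.png",np.vstack([a[:300],b[120:400]]));print(st["clock"],st["eef_pos"])
```

```text
28.85 [ 0.48103358 -0.31173691  0.28480714]
```

View pics/w4_c.png

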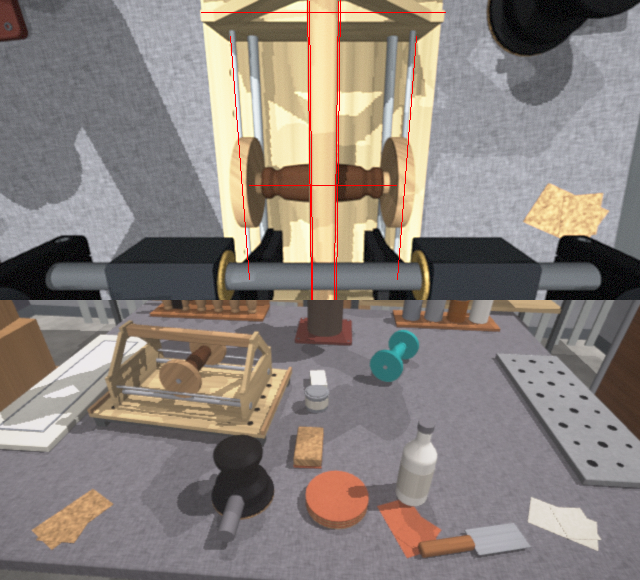

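The carrier matches the model at the stand's centre. The spindle axis is at row ~183, against 185 for the middle (about 1–2 mm off), and the other things look unmoved. Handing in.

```bash
python3 -c "
from station import ctrl
print(ctrl.job_done())"
```

```text
the job is handed in; nothing more can be done
None
```

The carrier is standing in the middle of the stand, let go, with the spindle at rest about 1–2 mm from the middle of the rods; I handed the job in at about 29 s, and the hand-in call returned no verdict.

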